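# Clamp a reagent bottle in the cam clamp

## Task

Stand the larger of the two little amber bottles upright in the V jaw of the bench clamp, then turn the winged knob clockwise until its cam holds the bottle snugly, pressed home into the V. The bottle is glass: feel for the resistance and stop at a light clamping force, about 12 newtons and never above 25. Do not push against the upright plate beside the wings, leave the other things alone, and let go at the end.

Things in the scene. Friction and masses are not known exactly. Their poses are not given: they have to be found in the camera images.
- bottle: the bottle to clamp: the larger of two amber glass dropper bottles with black caps. Round body 36 mm in diameter, straight to about 50 mm above its foot, 77 mm tall with the cap (cap 18 mm wide), 0.04 to 0.08 kg, smooth. Origin at the centre of its foot, z up
- small_bottle: the smaller amber bottle, 31 mm in diameter, 68 mm tall; a bystander. Origin at the centre of its foot
- clamp: bench clamp bolted to the desk, aluminium base 96 x 170 x 8 mm. Origin on the desk under the axis of the winged knob; z up; y points from the knob to the V jaw: two grey faces at 60 degrees that open towards the knob, 9 to 29 mm above the desk. The jaw gives on a spring, 10 N/mm; its setting along y differs by up to 2.5 mm either way from the nominal one and is not measured: feel for it
- plate: upright aluminium plate of the clamp, 96 mm long, 6 mm thick, top 60 mm above the desk, along the clamp's x axis; its near face is 31.5 mm from the knob's axis, on the side away from the V (towards -y of the clamp). The wing tips pass it at 6.5 mm. Its origin is that of the clamp
- seat (a point): where the centre of the bottle's foot is when the bottle is home in the V at the jaw's nominal setting: on top of the base, 8 mm above the desk, 48.3 mm from the knob's axis along y of the clamp (true place up to 2.5 mm nearer or farther along y). With the cam turned back the bottle has 10 mm of room from here towards the knob; set down 5 mm short, it clears both the jaw and the cam
- knob (a joint): angle of the winged knob, rad, growing clockwise seen from above (tightening), range 0 to 2.2; starts between 0 and 0.15. It turns against an even drag of about 0.12 N m until the cam has pushed the bottle home; this is between 0.8 and 1.3, depending on the jaw's setting. Then it stiffens: 12 N is reached some 0.15 rad further, 25 N some 0.3 rad further. It stays where it is left
- wings (a point): centre of the wings, on the knob's upright axis, 47 mm above the desk; its x axis runs along the wings: one black blade 6 mm thick, 50 mm from tip to tip, 36 to 58 mm above the desk (only to 49 mm at the middle). At joint 0 this x axis is 2.0 rad anticlockwise, seen from above, of the clamp's x axis; it turns clockwise as the joint grows
- cam: steel cam disc under the wings, turning with them: 50 mm in diameter, centre 12 mm off the knob's axis (along +y of point wings), 11 to 27 mm above the desk. Origin on the knob's axis at desk height. Once it clamps, the moment needed to turn the knob rises by roughly 0.1 N m per 6 N of clamping force at joint angle 1.1, per 8 N at 1.5 (dead centre is at 2.0)
- lying_cup: white cup lying on its side, 70 x 67 x 53 mm; a bystander
- flask: clear glass flask standing on the desk, 73 mm in diameter, 121 mm tall; a bystander
Not all that is in view belongs to the job. Leave any purple look-alike of the bottle alone.

How it is judged:
On the way, in this order (a step that is already met when the one before it is completed fails the run):
1. the larger bottle stands in the V, let go (horizontal distance between bottle and seat below 0.018 m and height (world z) of bottle below 0.011 m and angle between bottle's own z axis and vertical below 0.1 rad and contact force between the fingers and bottle below 0.3 N), for 0.2 s.
2. the cam presses on the bottle with at least 4 N (contact force between cam and bottle above 4 N), for 0.2 s.
At the end, for the whole second after the job is handed in: the larger bottle stands upright (within 0.07 rad) on the clamp's base, at rest, in the V (centre within 3 mm of the seat along the clamp's x, and from 4 mm before to 7 mm beyond it along y), and the cam still presses on it with at least 4 N (and never more than 25 N) (contact force between cam and bottle above 4 N and height (world z) of bottle between 0.005 and 0.011 m and angle between bottle's own z axis and vertical below 0.07 rad and linear speed of bottle below 0.01 m/s and x of bottle in the frame of seat between -0.003 and 0.003 m and y of bottle in the frame of seat between -0.004 and 0.007 m); the robot touches nothing.
It fails at once if the cam squeezes the glass with more than 25 N (contact force between cam and bottle above 25 N).
It fails at once if the robot pushes the upright plate with more than 15 N (contact force between any of the fingers, the arm and plate above 15 N).
It fails at once if the bottle is tipped over (angle between bottle's own z axis and vertical above 0.6 rad).
It fails at once if a bystander is moved by more than 30 mm (distance of any of small_bottle, lying_cup, flask from where it was at the start of the episode above 0.03 m).
It also fails if it takes over 61 s, if anything falls off the work surface, if the arm or the gripper's body presses on something with over 40 N, if the wrist force passes 120 N, or if a joint passes its speed limit or range.

## Robot

A 7-joint arm with a two-finger parallel gripper is mounted at the origin on a cart in front of the work surface, level with it; the furniture and walls round the work are solid. World frame = base frame: x ahead of the robot, y to its left, z up, the work surface at z = 0. Lengths are in m, angles in rad, forces in N, time in s.
With the tool pointing down it reaches from about 0.4 to 0.875 m from the base axis. Payload 19.3 kg.
Tool frame: the origin (TCP) lies at the very end of the fingers, on their centre line; the grasp point (between the pads) lies 19 mm behind it; z points along the fingers, y is the direction in which the jaws open and shut (so a half turn about z gives the same grasp; the last joint's range is limited). The gripper opens to 85 mm and grips with 20 to 120 N. Pads are 22 mm wide; open, the fingers measure 114 mm over their backs; the gripper's body (76 mm by 85 mm) begins 54 mm behind the grasp point. The pads swing forward as they close: fully open they stand 13 mm farther back than shut.
Start: joints at [1.183, 0.521, -0.036, 1.599, 0.021, 1.021, -0.113], TCP at [0.195, -0.594, 0.211] pointing down, gripper open.
Joint ranges: [-2.91, 2.91], [-0.3, 2.13], [-1.5, 1.42], [0.17, 2.43], [-1.26, 4.41], [0.16, 1.93], [-2.52, 2.52]. Speed limits (rad/s): [1.89, 1.89, 2.39, 2.39, 3.01, 3.01, 3.01].

## Interface

Orientations are given as [roll, pitch, yaw] about the fixed x, y, z axes, in that order (R = Rz(yaw) Ry(pitch) Rx(roll)).
In Python, from workcell import bot, vision, job_done gives the robot as it stands.
- The arm moves only by the tool arm_command, never from a script. Its arguments are lists of equal length, an entry for each row: "gripper": the finger opening in cm, from 0 to 8.54; "slide": the shift along the tool's x, y, z in cm, a list of three; "turn": the turn, a rotation vector about the tool's x, y, z in degrees, a list of three. A call has 1 to 5 rows; each row is the pose to reach, as a shift and turn from the pose commanded when the call began, along the tool's axes at that moment; what a row does not reach only later rows make up. A row lasts 1/8 s, in which the tool goes at most 62.5 mm and 10.7 degrees, less where a joint would pass 70% of its speed; a pose out of reach is approached as far as the arm can. A call with a gripper value outside its range is refused whole. The fingers move at their own pace and stop on an object; "force" is the grip in N (left out, the last holds). Time passes only in rows, so rows that repeat a pose let the fingers close. It gives the time, the measured TCP pose, the force and the opening at its end, in the units of the state.
- bot.observe(): the state, without advancing time (a new reading comes with each control period).
- vision.grab_frame(name): name is "side" or "top" or "wrist"; returns the picture (420x560x3 uint8, blue, green, red); there is no depth.
- vision.camera_model(name): a dict with "mtx" (3x3 intrinsics, pixels), "k1" (the pictures are not rectified: a ray, as slopes to the right and down, at radius r is drawn at 1 + k1 r^2 times it, then the intrinsics apply), "T" (4x4, takes a point from camera to world coordinates). Camera axes: x right, y down, z forward; pixel columns grow to the right and rows downward; lengths in m; the calibration is good to about 2 mm. A picture is of the moment at which its call begins: read the wrist's pose just before it. camera_model takes no time and is no camera call; for the wrist camera it gives the pose at the moment of the call.
- job_done(): hands the job in, once; it reports no verdict.
The state is a dict: "clock": time; "qpos": joint angles; "qd": joint speeds; "joint_efforts": joint torques, N m; "position": TCP position; "tool_rot": TCP orientation; "force": force on the tool from outside, world axes, zero at the start; "moment": the same for the moment, N m; "grip_width": finger opening in m.
Only numpy, scipy, OpenCV 4.12 (cv2) and the standard library are available. Lean on these libraries where they do the work, as an engineer would, in place of code of your own. Each camera call takes 0.05 s, during which the arm holds its last target. There are 200 camera calls.

## Working session

There is one attempt and no reset: what is moved stays moved. The work goes in short steps, Python scripts to look and compute and a tool call to move; the robot and the scene stay as the last step left them, time stands still between calls to the robot, and variables do not carry over. Pictures are saved under pics/ and viewed, about 8 in all and at most 12, crops included, and the job is handed in when it is done.

Besides the shell and the picture viewer there is one more tool, called after ">>>" by a JSON object that holds its "api" and its "payload". arm_command: Moves the arm, as the interface text tells. Its arguments: {"type":"object","properties":{"gripper":{"type":"array","items":{"type":"number"}},"slide":{"type":"array","items":{"type":"array","items":{"type":"number"}}},"turn":{"type":"array","items":{"type":"array","items":{"type":"number"}}},"force":{"type":"number"}},"required":["gripper","slide","turn"]}

```bash
mkdir -p pics; cat > h.py <<'E'
import numpy as np, cv2
from workcell import bot, vision
def ray(m,u,v):
    K=m["mtx"];K=np.array(K);x=np.array([(u-K[0,2])/K[0,0],(v-K[1,2])/K[1,1]])
    s=x.copy()
    for _ in range(20): s=x/(1+m["k1"]*(s@s))
    T=np.array(m["T"]);return T[:3,3],T[:3,:3]@np.array([s[0],s[1],1])
def hit(m,u,v,z):
    o,d=ray(m,u,v);return (o+d*(z-o[2])/d[2]).round(4)
def proj(m,p):
    T=np.array(m["T"]);c=T[:3,:3].T@(np.array(p)-T[:3,3]);s=c[:2]/c[2];s=s*(1+m["k1"]*(s@s))
    K=np.array(m["mtx"]);return np.array([K[0,0]*s[0]+K[0,2],K[1,1]*s[1]+K[1,2]]).round(1)
E
python3 - <<'E'
from h import *
print(bot.observe())
for n in("top","side"):
    m=vision.camera_model(n);print(n,m);cv2.imwrite(f"pics/{n}1.png",vision.grab_frame(n))
E
```

```text
{'clock': 0.0, 'qpos': array([ 1.18276858,  0.52202171, -0.03631582,  1.59997516,  0.02122812,
        1.02109747, -0.1128092 ]), 'qd': array([-0.00025031,  0.00142808, -0.00132591, -0.00054035, -0.00075128,
       -0.00034569,  0.00010395]), 'joint_efforts': array([ 2.09476661e-03, -9.27092957e+01,  1.98082387e+00, -3.69935524e+01,
        1.78849295e-02,  8.22473899e-03,  1.42341537e-05]), 'position': array([ 0.19515763, -0.59338763,  0.21073285]), 'tool_rot': array([-3.14048184e+00,  1.08509317e-04,  3.17812701e-01]), 'force': array([-0.25989338,  0.48901024, -0.1968185 ]), 'moment': array([ 0.00974159, -0.00246675, -0.03133298]), 'grip_width': 0.08551356151705282}
top {'mtx': array([[420.66501364,   0.        , 287.36974614],
       [  0.        , 420.66501364, 209.32423913],
       [  0.        ,   0.        ,   1.        ]]), 'k1': -0.059934853211045136, 'T': array([[ 0.00966588, -0.9826485 ,  0.18522553,  0.40606262],
       [-0.99967245, -0.00510616,  0.02507835, -0.35400743],
       [-0.02369741, -0.18540726, -0.98237599,  1.07009507],
       [ 0.        ,  0.        ,  0.        ,  1.        ]])}
side {'mtx': array([[491.40401413,   0.        , 278.57815081],
       [  0.        , 491.40401413, 210.3771427 ],
       [  0.        ,   0.        ,   1.        ]]), 'k1': -0.0015139525084091091, 'T': array([[-0.84185236, -0.34283634,  0.41683073,  0.10774239],
       [-0.53939754,  0.5082708 , -0.6713502 ,  0.43909553],
       [ 0.01830036, -0.79001521, -0.61281405,  0.77764074],
       [ 0.        ,  0.        ,  0.        ,  1.        ]])}
```

View pics/top1.png

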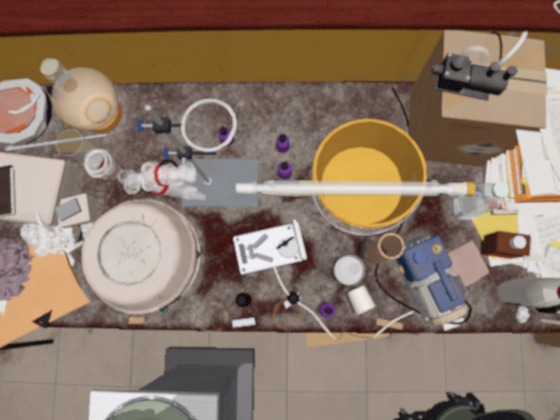

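View pics/side1.png

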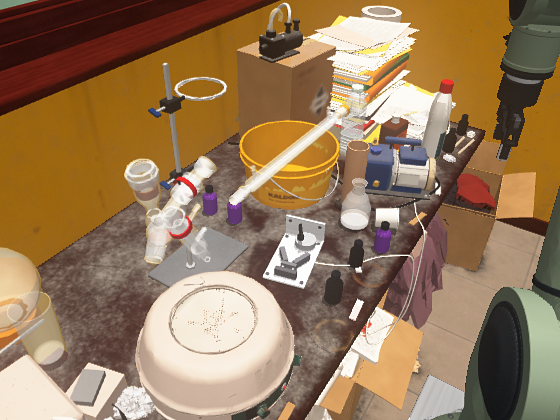

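The two dark bottles are at top (243,300) and (293,298), and the clamp is at (270,247) with its plate on the right (297,240). I'll zoom in on both views.

```bash
python3 - <<'E'
from h import *
a=cv2.imread("pics/top1.png")[215:325,225:325];b=cv2.imread("pics/side1.png")[205:315,255:385]
a=cv2.resize(a,None,fx=4,fy=5.45,interpolation=2)if 0 else cv2.resize(a,None,fx=4,fy=4,interpolation=2)
b=cv2.resize(b,None,fx=3,fy=3,interpolation=2);b=cv2.copyMakeBorder(b,0,110,0,0,0)
g=np.hstack([a,b]);g=np.clip(g.astype(float)*1.4,0,255).astype(np.uint8);cv2.imwrite("pics/z1.png",g);print(g.shape)
t=vision.camera_model("top");s=vision.camera_model("side")
for p in[(243,300),(293,298)]:print("cap",hit(t,*p,.077))
for p in[(334,303),(356,268)]:print("foot side",hit(s,*p,0.0))
for p in[(334,273),(356,241)]:print("cap side",hit(s,*p,0.077))
E
```

```text
(440, 790, 3)
cap [ 0.3785 -0.2276  0.077 ]
cap [ 0.3843 -0.3437  0.077 ]
foot side [ 0.3711 -0.2123  0.    ]
foot side [ 0.3778 -0.3321  0.    ]
cap side [ 0.3817 -0.2182  0.077 ]
cap side [ 0.3871 -0.3312  0.077 ]
```

View pics/z1.png

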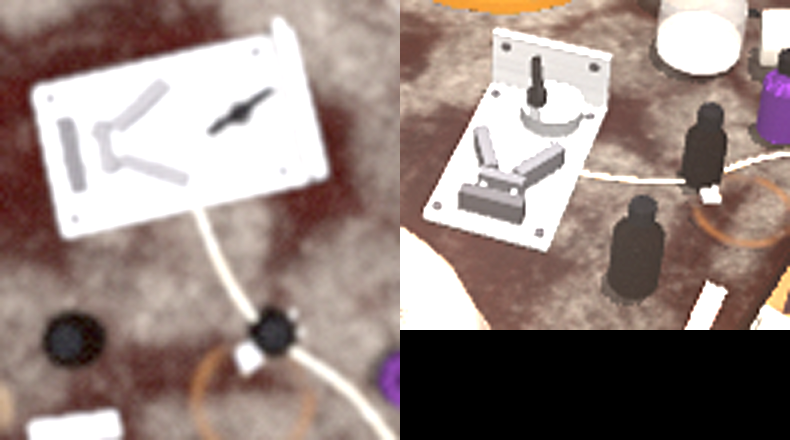

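```bash
python3 - <<'E'
from h import *
t=vision.camera_model("top");s=vision.camera_model("side")
c=lambda u,v:(225+u/4,215+v/4)
P=[hit(t,*c(*p),.008) for p in[(35,88),(65,238),(328,180)]];print(P)
for a,b in[(0,1),(1,2)]:
    d=P[b]-P[a];print(np.linalg.norm(d),np.degrees(np.arctan2(d[1],d[0])))
w=[hit(t,*c(*p),.055) for p in[(210,131),(272,91)]];k=hit(t,*c(240,112),.05);print("wings",w,k,(w[0]+w[1])/2)
d=w[1]-w[0];print(np.linalg.norm(d),np.degrees(np.arctan2(d[1],d[0])))
cs=lambda u,v:(255+(u-400)/3,205+v/3)
for p,z in[((536,104),.036),((536,60),.058),((425,217),.008),((547,248),.008),((640,203),.077),((635,295),0)]:print(p,hit(s,*cs(*p),z))
print("cap",hit(t,*c(70,338),.077),"body",hit(t,*c(76,338),.04))
m=vision.camera_model("wrist");print(np.array(m["T"]).round(3),m["mtx"],m["k1"])
E
```

```text
[array([ 0.5338, -0.1909,  0.008 ]), array([ 0.4393, -0.2128,  0.008 ]), array([ 0.477 , -0.3775,  0.008 ])]
0.09700443288839952 -166.95225779028698
0.1689596993368537 -77.10705248210877
wings [array([ 0.5028, -0.3051,  0.055 ]), array([ 0.5274, -0.3424,  0.055 ])] [ 0.515 -0.323  0.05 ] [ 0.5151  -0.32375  0.055  ]
0.044681651715217485 -56.5944529385927
(536, 104) [ 0.5118 -0.3091  0.036 ]
(536, 60) [ 0.526 -0.331  0.058]
(425, 217) [ 0.5307 -0.1857  0.008 ]
(547, 248) [ 0.4416 -0.2084  0.008 ]
(640, 203) [ 0.3805 -0.2201  0.077 ]
(635, 295) [ 0.3718 -0.2108  0.    ]
cap [ 0.3796 -0.2264  0.077 ] body [ 0.3786 -0.2253  0.04  ]
[[ 0.313 -0.905 -0.287  0.269]
 [-0.95  -0.299 -0.094 -0.569]
 [-0.001  0.302 -0.953  0.373]
 [ 0.     0.     0.     1.   ]] [[367.21235301   0.         279.30373769]
 [  0.         367.21235301 210.44927483]
 [  0.           0.           1.        ]] -0.014961466171020092
```

The left bottle is the larger: its top-view diameter is about 14.5 px against 11. The clamp yaw is about 13°, the knob is at about (0.515, -0.3235) and the wings sit at joint ≈0.07. Next I'll work out the move to above the bottle.

```bash
cat >> h.py <<'E'
from scipy.spatial.transform import Rotation as Ro
def mv(p,yaw):
    "slide cm, turn deg from measured pose to p, tool down with yaw deg"
    s=bot.observe();R=Ro.from_euler("xyz",s["tool_rot"])
    G=Ro.from_euler("xyz",[np.pi,0,np.radians(yaw)])
    print("slide",(R.inv().apply(np.array(p)-s["position"])*100).round(2),"turn",np.degrees((R.inv()*G).as_rotvec()).round(2))
    print("t",round(s["clock"],2),"F",s["force"].round(1),"M",s["moment"].round(3),"pos",s["position"].round(4),"rpy",np.degrees(s["tool_rot"]).round(2),"w",round(s["grip_width"],4))
E
python3 -c "
from h import *
mv([.379,-.224,.20],103)"
```

```text
slide [ 29.01 -29.35   1.11] turn [-5.00e-02 -4.00e-02 -8.48e+01]
t 0.1 F [-0.1  0.2 -0.4] M [0.021 0.025 0.015] pos [ 0.1952 -0.5934  0.2108] rpy [-179.94    0.     18.2 ] w 0.0856
```

>>> {"api": "arm_command", "payload": {"gripper": [8.5,8.5,8.5,8.5,8.5], "slide": [[3.6,-3.7,0],[7.2,-7.4,0],[10.8,-11,0],[14.4,-14.6,0],[18,-18.3,0.5]], "turn": [[0,0,-10.6],[0,0,-21.2],[0,0,-31.8],[0,0,-42.4],[0,0,-53]]}}

```text
clock: 0.72
position: [0.3097, -0.3622, 0.2064]
tool_rot: [3.141, 0.0, 1.249]
force: [0.6, -0.0, 0.4]
grip_width: 0.0849
```

```bash
python3 -c "
from h import *
mv([.379,-.224,.20],103)"
```

```text
slide [15.3   2.2   0.64] turn [ 2.000e-02  3.000e-02 -3.145e+01]
t 0.72 F [ 0.6 -0.   0.4] M [-0.032 -0.089 -0.016] pos [ 0.3097 -0.3622  0.2064] rpy [1.7997e+02 2.0000e-02 7.1550e+01] w 0.0849
```

>>> {"api": "arm_command", "payload": {"gripper": [8.5,8.5,8.5,8.5,8.5], "slide": [[5,0.7,0],[10,1.5,0.3],[15.3,2.2,0.6],[15.3,2.2,0.6],[15.3,2.2,0.6]], "turn": [[0,0,-10.5],[0,0,-21],[0,0,-31.4],[0,0,-31.4],[0,0,-31.4]]}}

```text
clock: 1.35
position: [0.3789, -0.2262, 0.2002]
tool_rot: [-3.141, -0.0, 1.79]
force: [-0.5, -0.7, 0.5]
grip_width: 0.0852
```

```bash
python3 -c "
from h import *
mv([.379,-.224,.15],103)
m=vision.camera_model('wrist');cv2.imwrite('pics/w1.png',vision.grab_frame('wrist'))
import pickle;pickle.dump(m,open('w1.pkl','wb'))
for p in [(.379,-.224,.077),(.379,-.224,.0),(.515,-.3235,.049),(.504,-.276,.008)]:print(proj(m,p))"
```

```text
slide [0.21 0.05 5.02] turn [-0.02 -0.   -0.45]
t 1.35 F [-0.5 -0.7  0.5] M [ 0.01  -0.068  0.031] pos [ 0.3789 -0.2262  0.2002] rpy [-179.98   -0.    102.55] w 0.0852
[278.9 192.9]
[279.  173.2]
[391.9 310.5]
[384.6 248.1]
```

View pics/w1.png

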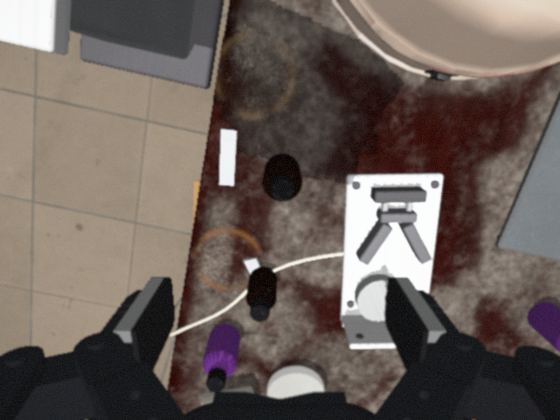

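The bottle's cap is at about (286,187) and its body at (282,176). The base corners are at (347,175) and (442,174), and the V opening points down in the picture, at about (397,235).

```bash
python3 -c "
from h import *
import pickle;m=pickle.load(open('w1.pkl','rb'))
print('cap',hit(m,287,188,.077),'body',hit(m,282,174,.03))
A=hit(m,347,175,.008);B=hit(m,442,174,.008);C=hit(m,342,325,.008);print(A,B,C,np.linalg.norm(A-B),np.degrees(np.arctan2(*(B-A)[1::-1])),np.degrees(np.arctan2(*(A-C)[1::-1])))
im=cv2.imread('pics/w1.png')
y,x=np.where((im.max(2)<45)[140:205,255:310]);print('dark blob',x.min()+255,x.max()+255,y.min()+140,y.max()+140)
yy=np.radians(102.95);k=np.array([.515,-.3235])
for p in[(0.0483,.008)]:print('seat',k+.0483*np.array([np.cos(yy),np.sin(yy)]))
mid=(A+B)/2;print('seat from left edge (w):',mid[:2]-(.125-.0483)*np.array([np.cos(yy),np.sin(yy)]))
mv([.379,-.224,.1],103)
"
```

```text
cap [ 0.3844 -0.2186  0.077 ] body [ 0.3805 -0.218   0.03  ]
[ 0.4443 -0.2095  0.008 ] [ 0.5354 -0.188   0.008 ] [ 0.4858 -0.3763  0.008 ] 0.09360267090206348 13.279074602867937 103.97156644783145
dark blob 262 301 143 200
seat [ 0.50417594 -0.27642846]
seat from left edge (w): [ 0.50703852 -0.27349921]
slide [ 0.24  0.08 10.02] turn [-0.02 -0.   -0.5 ]
t 1.4 F [-0.2 -0.4  0.2] M [-0.058 -0.008 -0.012] pos [ 0.3788 -0.2266  0.2002] rpy [-179.98   -0.    102.5 ] w 0.0851
```

>>> {"api": "arm_command", "payload": {"gripper": [8.5,8.5,8.5,8.5], "slide": [[0.45,0,5],[0.45,0,10],[0.45,0,10],[0.45,0,10]], "turn": [[0,0,-0.3],[0,0,-0.5],[0,0,-0.5],[0,0,-0.5]]}}

```text
clock: 1.9
position: [0.3787, -0.2222, 0.1017]
tool_rot: [3.141, 0.001, 1.798]
force: [0.5, 1.1, -0.2]
grip_width: 0.085
```

```bash
python3 -c "
from h import *
mv([.380,-.2215,.023],103)
m=vision.camera_model('wrist');cv2.imwrite('pics/w2.png',vision.grab_frame('wrist'))
import pickle;pickle.dump(m,open('w2.pkl','wb'))
for p in [(.38,-.2215,.077),(.38,-.2215,.0),(.5155,-.321,.049),(.5047,-.274,.008)]:print(proj(m,p))"
```

```text
slide [0.04 0.14 7.87] turn [0.04 0.04 0.04]
t 1.9 F [ 0.5  1.1 -0.2] M [0.002 0.016 0.03 ] pos [ 0.3787 -0.2222  0.1017] rpy [1.7996e+02 4.0000e-02 1.0304e+02] w 0.085
[280.4 242.2]
[280.  202.5]
[429.7 388.8]
[417.6 301. ]
```

View pics/w2.png

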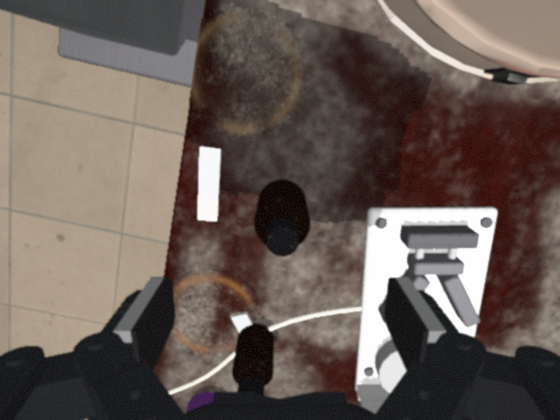

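The cap is at (282,236), the body at (282,210), and the base corners at (370,208) and (497,208).

```bash
python3 -c "
from h import *
import pickle;m=pickle.load(open('w2.pkl','rb'))
print('cap',hit(m,282,236,.077),'foot near top edge',hit(m,282,180,.02))
print(hit(m,370,208,.008),hit(m,497,208,.008))
print('V back block',hit(m,403,229,.029),hit(m,477,229,.029))
mv([.3805,-.219,.023],103)"
```

```text
cap [ 0.38   -0.2177  0.077 ] foot near top edge [ 0.3763 -0.2     0.02  ]
[ 0.4444 -0.2084  0.008 ] [ 0.5354 -0.1873  0.008 ]
V back block [ 0.4641 -0.2126  0.029 ] [ 0.5137 -0.2011  0.029 ]
slide [0.3  0.21 7.9 ] turn [0.08 0.09 0.04]
t 1.95 F [-0.   0.1 -0.1] M [ 0.043 -0.027 -0.024] pos [ 0.379  -0.2223  0.102 ] rpy [1.7992e+02 9.0000e-02 1.0304e+02] w 0.085
```

>>> {"api": "arm_command", "payload": {"gripper": [8.5,8.5,8.5,4,3], "slide": [[0.3,0.15,4],[0.3,0.15,7.7],[0.3,0.15,7.9],[0.3,0.15,7.9],[0.3,0.15,7.9]], "turn": [[0,0,0],[0,0,0],[0,0,0],[0,0,0],[0,0,0]], "force": 25}}

```text
clock: 2.58
position: [0.3799, -0.2189, 0.0229]
tool_rot: [3.14, 0.002, 1.799]
force: [0.2, -0.1, -0.4]
grip_width: 0.0507
```

>>> {"api": "arm_command", "payload": {"gripper": [3,3,3,3], "slide": [[0,0,0],[0,0,0],[0,0,0],[0,0,0]], "turn": [[0,0,0],[0,0,0],[0,0,0],[0,0,0]]}}

```text
clock: 3.08
position: [0.3796, -0.2187, 0.0223]
tool_rot: [3.141, 0.001, 1.799]
force: [-2.7, -0.4, 16.2]
grip_width: 0.0336
```

```bash
python3 -c "
from h import *
mv([.3805,-.219,.1],103)"
```

```text
slide [-0.06  0.09 -7.77] turn [0.06 0.08 0.09]
t 3.08 F [-2.7 -0.4 16.2] M [-0.071  0.478  0.027] pos [ 0.3796 -0.2187  0.0223] rpy [1.7994e+02 8.0000e-02 1.0309e+02] w 0.0336
```

>>> {"api": "arm_command", "payload": {"gripper": [3,3,3,3,3], "slide": [[0,0,-1],[0,0,-3],[0,0,-6],[0,0,-8],[0,0,-8]], "turn": [[0,0,0],[0,0,0],[0,0,0],[0,0,0],[0,0,0]]}}

```text
clock: 3.7
position: [0.3796, -0.2188, 0.1029]
tool_rot: [3.14, 0.002, 1.799]
force: [0.8, -0.2, -1.4]
grip_width: 0.0333
```

```bash
python3 -c "
from h import *
mv([.508,-.2778,.1],103)
m=vision.camera_model('wrist');a=vision.grab_frame('wrist');b=vision.grab_frame('side')[180:320,240:420]
import pickle;pickle.dump(m,open('w3.pkl','wb'))
b=cv2.resize(b,None,fx=1.33,fy=1.33);a=a.copy();a[:b.shape[0],:b.shape[1]]=b
cv2.imwrite('pics/w3.png',np.clip(a*1.5,0,255).astype('uint8'))"
```

```text
slide [-8.65 11.17  0.33] turn [0.11 0.12 0.07]
t 3.7 F [ 0.8 -0.2 -1.4] M [-0.088  0.039  0.044] pos [ 0.3796 -0.2188  0.1029] rpy [1.7989e+02 1.2000e-01 1.0307e+02] w 0.0333
```

View pics/w3.png

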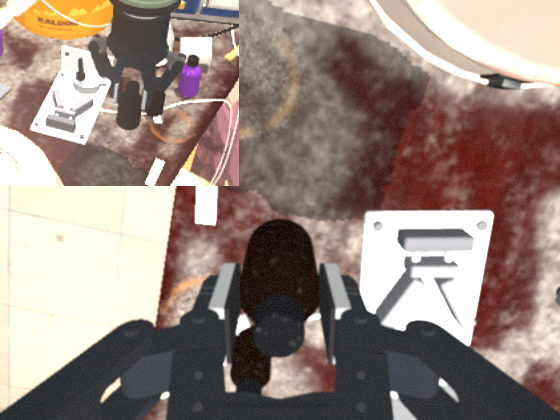

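The bottle is held upright, with its cap at (279,324). The base corners are at (366,211) and (494,211), and the small bottle behind it is untouched.

```bash
python3 -c "
from h import *
import pickle;m=pickle.load(open('w3.pkl','rb'))
print('cap',hit(m,279,324,.157))
A=hit(m,366,211,.008);B=hit(m,494,211,.008);print(A,B)
f=lambda a:np.radians(a)
yd=np.array([-.2241,.9746]);s=((A+B)/2)[:2]-.0767*yd;print('seat',s,'tool target',s-.005*yd, )
# expected pixels for V apex etc
mv(list(s-.005*yd)+[.1],103)
"
```

```text
cap [ 0.3794 -0.2157  0.157 ]
[ 0.4437 -0.2083  0.008 ] [ 0.5362 -0.1868  0.008 ]
seat [ 0.50713847 -0.27230182] tool target [ 0.50825897 -0.27717482]
slide [-8.66 11.27  0.13] turn [0.01 0.01 0.09]
t 3.8 F [ 0.6  0.1 -0.9] M [-0.02  -0.003  0.038] pos [ 0.3788 -0.2183  0.1013] rpy [1.7999e+02 1.0000e-02 1.0309e+02] w 0.0332
```

>>> {"api": "arm_command", "payload": {"gripper": [3,3,3,3,3], "slide": [[-2.9,3.7,0],[-5.8,7.5,0],[-8.5,11.2,0],[-8.5,11.2,2.8],[-8.5,11.2,2.8]], "turn": [[0,0,0],[0,0,0],[0,0,0],[0,0,0],[0,0,0]]}}

```text
clock: 4.42
position: [0.5058, -0.2746, 0.0708]
tool_rot: [-3.138, -0.003, 1.8]
force: [-0.0, 0.5, -1.4]
grip_width: 0.0336
```

```bash
python3 -c "
from h import *
m=vision.camera_model('wrist');a=vision.grab_frame('wrist');b=vision.grab_frame('side')[205:290,255:345]
import pickle;pickle.dump(m,open('w4.pkl','wb'))
b=cv2.resize(b,None,fx=3.0,fy=3.0,interpolation=2);g=np.zeros((420,830,3),np.uint8);g[:,:560]=a;g[:255,560:]=b
cv2.imwrite('pics/w4.png',np.clip(g[:,30:]*1.4,0,255).astype('uint8'))
mv([.508,-.277,.06],102.95)
"
```

```text
slide [-0.2   0.07  1.32] turn [-0.06 -0.05  0.18]
t 4.53 F [0.3 0.6 0.5] M [-0.056  0.031  0.   ] pos [ 0.5068 -0.2752  0.0732] rpy [-1.7994e+02 -5.0000e-02  1.0313e+02] w 0.0334
```

View pics/w4.png

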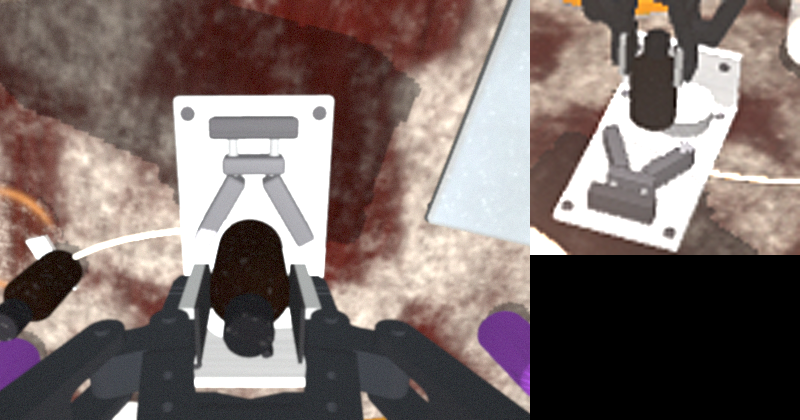

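The bottle hangs over the cam side of the V, with its axis at column ≈279. The clamp centreline is at column ≈284, and the base corners are at (204,97) and (363,97).

```bash
python3 -c "
from h import *
import pickle;m=pickle.load(open('w4.pkl','rb'))
xd=np.array([.9746,.2241]);yd=np.array([-.2241,.9746])
A=hit(m,204,97,.008)[:2];B=hit(m,363,97,.008)[:2];mid=(A+B)/2;s=mid-.0767*yd
V1=hit(m,254,165,.029)[:2];V2=hit(m,314,165,.029)[:2]
c=hit(m,279,327,.128)[:2];print('w',np.linalg.norm(A-B),'mid',mid,'seat',s,'cap',c)
p=bot.observe()['position'][:2]
for n,q in(('seat',s),('apexblk',(V1+V2)/2),('cap',c),('blk',(hit(m,240,127,.029)[:2]+hit(m,328,127,.029)[:2])/2)):print(n,'rel tool x,y mm',((q-p)@xd*1e3).round(1),((q-p)@yd*1e3).round(1))
sd=vision.camera_model('side')
T=lambda u,v:(255+(u-530)/3,205+v/3)
print('side foot bottom',hit(sd,*T(651,131),.051))
print('side cap',hit(sd,*T(656,32),.128))
for q in[(555,215),(680,250)]:print('side corner',hit(sd,*T(*q),.008))
"
```

```text
w 0.09326483796158117 mid [ 0.4913  -0.19945] seat [ 0.50848847 -0.27420182] cap [ 0.5058 -0.2708]
seat rel tool x,y mm 1.8 0.6
apexblk rel tool x,y mm 2.3 40.9
cap rel tool x,y mm -0.0 4.5
blk rel tool x,y mm 2.0 61.7
side foot bottom [ 0.4975 -0.2621  0.051 ]
side cap [ 0.5072 -0.2791  0.128 ]
side corner [ 0.5318 -0.1874  0.008 ]
side corner [ 0.4389 -0.2079  0.008 ]
```

Wrist, side and top disagree by several mm along y, and the mean is about 3 mm short of the seat. I'll shift 1.3 mm laterally and 1 mm towards the knob, then lower while watching the forces.

>>> {"api": "arm_command", "payload": {"gripper": [3,3,3,3,3], "slide": [[-0.1,0.13,0],[-0.1,0.13,1],[-0.1,0.13,2],[-0.1,0.13,2.6],[-0.1,0.13,2.6]], "turn": [[0,0,0],[0,0,0],[0,0,0],[0,0,0],[0,0,0]]}}

```text
clock: 5.15
position: [0.5085, -0.2761, 0.0467]
tool_rot: [-3.141, -0.001, 1.8]
force: [0.6, 0.9, -0.6]
grip_width: 0.033
```

```bash
python3 -c "
from h import *
mv([.508,-.276,.0315],102.95)"
```

```text
slide [ 0.02 -0.05  1.52] turn [-0.04 -0.04  0.16]
t 5.15 F [ 0.6  0.9 -0.6] M [-0.038 -0.006  0.032] pos [ 0.5085 -0.2761  0.0467] rpy [-1.7996e+02 -4.0000e-02  1.0311e+02] w 0.033
```

>>> {"api": "arm_command", "payload": {"gripper": [3,3,3], "slide": [[0,0,0.6],[0,0,1.2],[0,0,1.2]], "turn": [[0,0,0],[0,0,0],[0,0,0]]}}

```text
clock: 5.52
position: [0.5086, -0.2761, 0.0348]
tool_rot: [-3.141, -0.001, 1.8]
force: [-0.5, -0.8, -0.3]
grip_width: 0.0335
```

>>> {"api": "arm_command", "payload": {"gripper": [3,3], "slide": [[0.2,0,0],[0.2,0,0]], "turn": [[0,0,0],[0,0,0]]}}

```text
clock: 5.78
position: [0.5085, -0.2742, 0.0355]
tool_rot: [3.141, 0.0, 1.8]
force: [0.2, -0.7, -0.1]
grip_width: 0.0333
```

>>> {"api": "arm_command", "payload": {"gripper": [3,3], "slide": [[0.2,0,0],[0.2,0,0]], "turn": [[0,0,0],[0,0,0]]}}

```text
clock: 6.02
position: [0.5079, -0.2723, 0.0354]
tool_rot: [3.142, 0.0, 1.8]
force: [0.5, -0.4, -0.9]
grip_width: 0.0333
```

>>> {"api": "arm_command", "payload": {"gripper": [3,3], "slide": [[0.15,0,0],[0.15,0,0]], "turn": [[0,0,0],[0,0,0]]}}

```text
clock: 6.28
position: [0.5075, -0.2709, 0.0353]
tool_rot: [-3.141, -0.0, 1.8]
force: [-1.1, -0.3, 0.1]
grip_width: 0.0332
```

>>> {"api": "arm_command", "payload": {"gripper": [3,3], "slide": [[0.15,0,0],[0.15,0,0]], "turn": [[0,0,0],[0,0,0]]}}

```text
clock: 6.52
position: [0.5071, -0.2695, 0.0353]
tool_rot: [-3.141, 0.0, 1.8]
force: [-0.8, -2.0, 0.2]
grip_width: 0.0335
```

>>> {"api": "arm_command", "payload": {"gripper": [3,3], "slide": [[0.1,0,0],[0.1,0,0]], "turn": [[0,0,0],[0,0,0]]}}

```text
clock: 6.78
position: [0.5069, -0.2686, 0.0353]
tool_rot: [-3.141, 0.0, 1.799]
force: [-2.7, -2.7, 0.3]
grip_width: 0.0335
```

>>> {"api": "arm_command", "payload": {"gripper": [3,3], "slide": [[0,-0.1,0],[0,-0.1,0]], "turn": [[0,0,0],[0,0,0]]}}

```text
clock: 7.02
position: [0.5065, -0.2686, 0.0354]
tool_rot: [3.141, 0.0, 1.8]
force: [1.5, -1.8, -0.9]
grip_width: 0.0334
```

>>> {"api": "arm_command", "payload": {"gripper": [3,3], "slide": [[0.1,-0.1,0],[0.1,-0.1,0]], "turn": [[0,0,0],[0,0,0]]}}

```text
clock: 7.28
position: [0.5056, -0.2677, 0.0355]
tool_rot: [3.14, 0.0, 1.8]
force: [5.2, -0.3, -0.3]
grip_width: 0.0332
```

>>> {"api": "arm_command", "payload": {"gripper": [3,3], "slide": [[0.1,0,0],[0.1,0,0]], "turn": [[0,0,0],[0,0,0]]}}

```text
clock: 7.52
position: [0.5052, -0.2668, 0.0355]
tool_rot: [3.141, 0.0, 1.8]
force: [5.4, -0.6, 1.0]
grip_width: 0.0335
```

The bottle first touches the right face and then the left. Home is at tool ≈ (0.5067, -0.2686). I'll back off 5 mm, lower and release.

```bash
python3 -c "
from h import *
mv([.5078,-.2735,.031],102.95)"
```

```text
slide [-0.71  0.1   0.45] turn [0.06 0.01 0.18]
t 7.53 F [ 5.4 -0.6  1. ] M [-0.206 -1.272  0.006] pos [ 0.5052 -0.2668  0.0355] rpy [1.7994e+02 1.0000e-02 1.0313e+02] w 0.0335
```

>>> {"api": "arm_command", "payload": {"gripper": [3,3,3,3], "slide": [[-0.7,0.1,0],[-0.7,0.1,0],[-0.7,0.1,0.4],[-0.7,0.1,0.4]], "turn": [[0,0,0],[0,0,0],[0,0,0],[0,0,0]]}}

```text
clock: 8.02
position: [0.507, -0.2738, 0.0311]
tool_rot: [-3.141, 0.0, 1.799]
force: [-1.7, -0.8, 3.0]
grip_width: 0.0335
```

>>> {"api": "arm_command", "payload": {"gripper": [3,3], "slide": [[0,0,0.05],[0,0,0.05]], "turn": [[0,0,0],[0,0,0]]}}

```text
clock: 8.28
position: [0.5072, -0.274, 0.031]
tool_rot: [-3.141, 0.001, 1.799]
force: [-0.8, -2.1, 8.2]
grip_width: 0.033
```

>>> {"api": "arm_command", "payload": {"gripper": [4.2,5.5,6,6,6], "slide": [[0,0,0],[0,0,0],[0,0,0],[0,0,0],[0,0,-1]], "turn": [[0,0,0],[0,0,0],[0,0,0],[0,0,0],[0,0,0]]}}

```text
clock: 8.9
position: [0.5068, -0.2733, 0.0406]
tool_rot: [-3.141, -0.001, 1.8]
force: [-0.0, -0.1, 0.3]
grip_width: 0.0599
```

>>> {"api": "arm_command", "payload": {"gripper": [6,6,6,6], "slide": [[0,0,-3],[0,0,-7],[0,0,-9],[0,0,-9]], "turn": [[0,0,0],[0,0,0],[0,0,0],[0,0,0]]}}

```text
clock: 9.4
position: [0.508, -0.274, 0.1328]
tool_rot: [3.139, 0.002, 1.799]
force: [0.1, -0.5, 0.4]
grip_width: 0.0598
```

```bash
python3 -c "
from h import *
mv([.515,-.322,.13],124)
m=vision.camera_model('wrist');a=vision.grab_frame('wrist');b=vision.grab_frame('side')[205:290,255:345]
import pickle;pickle.dump(m,open('w5.pkl','wb'))
b=cv2.resize(b,None,fx=3.0,fy=3.0,interpolation=2);g=np.zeros((420,830,3),np.uint8);g[:,:560]=a;g[:255,560:]=b
cv2.imwrite('pics/w5.png',np.clip(g[:,30:]*1.2,0,255).astype('uint8'))
"
```

```text
slide [-4.83 -0.4   0.29] turn [  0.1    0.14 -20.91]
t 9.4 F [ 0.1 -0.5  0.4] M [-0.045  0.042 -0.021] pos [ 0.508  -0.274   0.1328] rpy [1.7987e+02 1.2000e-01 1.0309e+02] w 0.0598
```

View pics/w5.png

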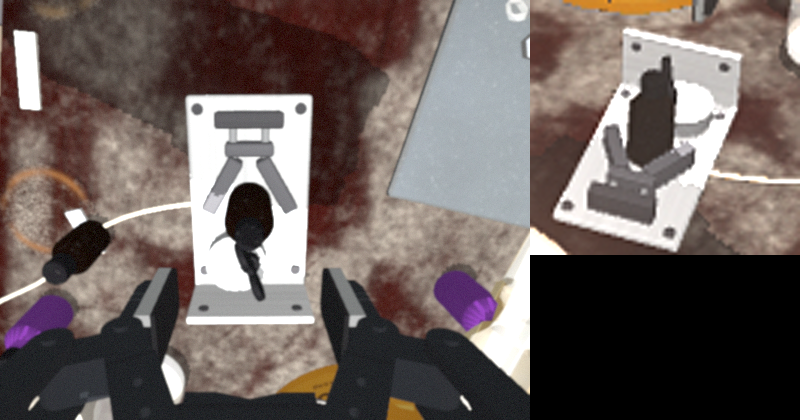

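The bottle stands free in the V and the black wing blade is visible at crop (243,245)–(262,297). I'll go above the knob.

>>> {"api": "arm_command", "payload": {"gripper": [4,2.4,2.4,2.4], "slide": [[-2.3,-0.2,0.5],[-4.7,-0.4,1],[-4.7,-0.4,1],[-4.7,-0.4,1]], "turn": [[0,0,-10],[0,0,-20.5],[0,0,-20.5],[0,0,-20.5]]}}

```text
clock: 10.0
position: [0.5137, -0.3195, 0.1202]
tool_rot: [-3.141, -0.001, 2.155]
force: [1.0, -0.2, -0.4]
grip_width: 0.0239
```

```bash
python3 -c "
from h import *
mv([.5165,-.320,.037],124)
m=vision.camera_model('wrist');a=vision.grab_frame('wrist')
import pickle;pickle.dump(m,open('w6.pkl','wb'))
print(proj(m,(.5165,-.32,.049)))
cv2.imwrite('pics/w6f.png',a);c=cv2.resize(a[130:400,170:390],None,fx=2.2,fy=2.2,interpolation=2);print(c.shape)
cv2.imwrite('pics/w6.png',np.clip(c*1.3,0,255).astype('uint8'))
"
```

```text
slide [-0.21  0.21  8.31] turn [-0.01 -0.08 -0.51]
t 10.0 F [ 1.  -0.2 -0.4] M [ 0.041 -0.009 -0.003] pos [ 0.5137 -0.3195  0.1202] rpy [-1.7999e+02 -8.0000e-02  1.2349e+02] w 0.0239
[280.9 218.5]
(594, 484, 3)
```

View pics/w6.png

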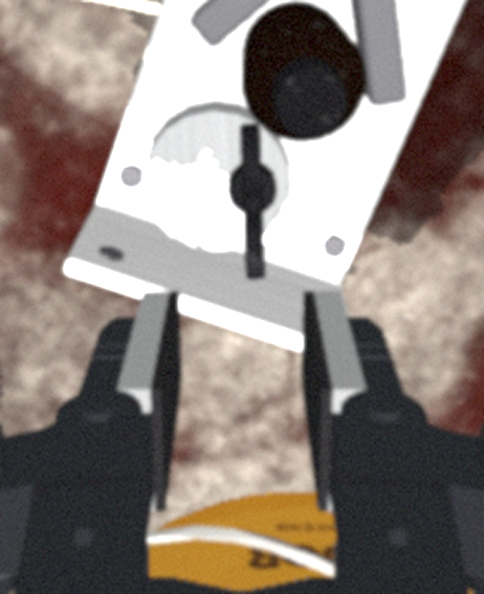

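The hub is at crop (253,188), which is (285,215.5) in the full frame. The wing tips are at crop (250,128) and (256,277).

```bash
python3 -c "
from h import *
import pickle;m=pickle.load(open('w6.pkl','rb'));f=lambda u,v:(170+u/2.2,130+v/2.2)
a=hit(m,*f(250,128),.058);b=hit(m,*f(256,277),.058);print(a,b,(a+b)/2,np.linalg.norm(a-b),np.degrees(np.arctan2(*(a-b)[1::-1])))
print('hub',hit(m,*f(253,188),.049))
# plate top far/near ends
p=hit(m,*f(65,262),.06);q=hit(m,*f(303,340),.06);print('plate',p,q,np.linalg.norm(p-q))
h=(a+b)/2;mv([*h[:2],.037],122)
"
```

```text
[ 0.505  -0.2998  0.058 ] [ 0.5324 -0.3374  0.058 ] [ 0.5187 -0.3186  0.058 ] 0.046524402199275984 126.08169932917099
hub [ 0.5176 -0.3167  0.049 ]
plate [ 0.4815 -0.3641  0.06  ] [ 0.5557 -0.3463  0.06  ] 0.07630517675754377
slide [-0.21  0.44  8.35] turn [-0.   -0.05  1.53]
t 10.05 F [ 0.3 -0.6  0.7] M [-0.032 -0.005 -0.019] pos [ 0.5139 -0.3193  0.1205] rpy [-1.8000e+02 -5.0000e-02  1.2353e+02] w 0.0235
```

>>> {"api": "arm_command", "payload": {"gripper": [2.4,2.4,2.4,2.4,2.4], "slide": [[-0.1,0.4,1],[-0.1,0.4,4],[-0.1,0.4,6.5],[-0.1,0.4,8.4],[-0.1,0.4,8.4]], "turn": [[0,0,-1.5],[0,0,-1.5],[0,0,-1.5],[0,0,-1.5],[0,0,-1.5]]}}

```text
clock: 10.68
position: [0.5174, -0.3181, 0.0356]
tool_rot: [-3.141, -0.002, 2.184]
force: [0.2, 0.4, -0.3]
grip_width: 0.024
```

```bash
python3 -c "
from h import *
mv([.5165,-.320,.037],125)"
```

```text
slide [-0.1  -0.19 -0.14] turn [-0.04 -0.11  0.16]
t 10.68 F [ 0.2  0.4 -0.3] M [ 0.005  0.007 -0.011] pos [ 0.5174 -0.3181  0.0356] rpy [-1.7996e+02 -1.1000e-01  1.2516e+02] w 0.024
```

Close gently on the blade and read the forces.

>>> {"api": "arm_command", "payload": {"gripper": [1.2,0.4,0.2,0.2,0.2], "slide": [[0,0,0],[0,0,0],[0,0,0],[0,0,0],[0,0,0]], "turn": [[0,0,0],[0,0,0],[0,0,0],[0,0,0],[0,0,0]], "force": 25}}

```text
clock: 11.3
position: [0.5179, -0.3193, 0.0371]
tool_rot: [-3.141, 0.001, 2.183]
force: [-3.0, -2.7, 4.8]
grip_width: 0.002
```

```bash
cat > r.py <<'E'
from h import *
s=bot.observe();R=Ro.from_euler("xyz",s["tool_rot"])
print("t",round(s["clock"],2),"pos",s["position"].round(4),"yaw",np.degrees(s["tool_rot"][2]).round(2),"w",round(s["grip_width"],4),"Ftool",R.inv().apply(s["force"]).round(1),"Mz",s["moment"].round(3))
E
python3 r.py
```

```text
t 11.3 pos [ 0.5179 -0.3193  0.0371] yaw 125.09 w 0.002 Ftool [-0.5 -4.1 -4.8] Mz [-0.54   0.557  0.063]
```

>>> {"api": "arm_command", "payload": {"gripper": [0,0,0], "slide": [[0,-0.05,0],[0,-0.05,0],[0,-0.05,0]], "turn": [[0,0,0],[0,0,0],[0,0,0]], "force": 40}}

```text
clock: 11.68
position: [0.5177, -0.3193, 0.037]
tool_rot: [3.141, 0.001, 2.184]
force: [-1.1, -3.0, 5.8]
grip_width: 0.0003
```

```bash
python3 r.py
```

```text
t 11.68 pos [ 0.5177 -0.3193  0.037 ] yaw 125.11 w 0.0003 Ftool [-1.8 -2.6 -5.8] Mz [-0.509  0.196  0.019]
```

>>> {"api": "arm_command", "payload": {"gripper": [0,0,0], "slide": [[0,0,0],[0,0,0],[0,0,0]], "turn": [[0,0,5],[0,0,10],[0,0,10]]}}

```text
clock: 12.05
position: [0.5167, -0.32, 0.0369]
tool_rot: [-3.14, 0.0, 2.007]
force: [-5.0, -5.9, 7.0]
grip_width: 0.0002
```

```bash
python3 r.py;  python3 -c "
from h import *
a=vision.grab_frame('wrist');cv2.imwrite('pics/w7f.png',a)
c=cv2.resize(a[60:420,130:430],None,fx=1.6,fy=1.6);cv2.imwrite('pics/w7.png',np.clip(c*1.3,0,255).astype('uint8'))"
```

```text
t 12.05 pos [ 0.5167 -0.32    0.0369] yaw 115.0 w 0.0002 Ftool [-3.3 -7.  -6.9] Mz [-1.202  1.251  0.056]
```

View pics/w7.png

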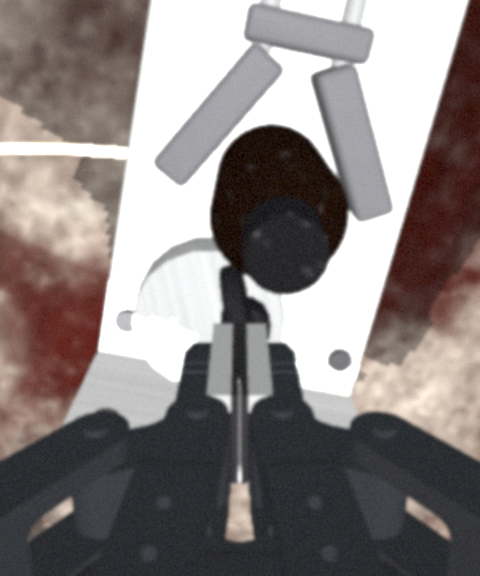

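The tip is at crop (233,270) and the hub at (258,315). The blade hasn't followed the turn, so the grip isn't on it properly. I'll compute where the hub really is.

```bash
python3 -c "
from h import *
m=vision.camera_model('wrist');f=lambda u,v:(130+u/1.6,60+v/1.6)
s=bot.observe();R=Ro.from_euler('xyz',s['tool_rot']);p=s['position']
print('proj TCP',proj(m,p),'grasp pt',proj(m,p+[0,0,.019]))
for n,q,z in(('tip',(233,270),.058),('hub',(258,315),.049),('hub',(258,315),.04),('cap',(287,244),.085)):
    h=hit(m,*f(*q),z);print(n,h,'tool frame mm',(R.inv().apply(h-p)*1e3).round(1))
im=cv2.imread('pics/w7f.png');print((proj(m,p+R.apply([.011,.0,-.03]))-[130,60])*1.6,(proj(m,p+R.apply([.011,.0,-.019]))-[130,60])*1.6)
"
```

```text
proj TCP [277.5 262.2] grasp pt [277.3 281.3]
tip [ 0.5055 -0.2975  0.058 ] tool frame mm [ 25.1  -0.7 -21.1]
hub [ 0.5188 -0.3097  0.049 ] tool frame mm [  8.4   6.2 -12.1]
hub [ 0.5208 -0.3134  0.04  ] tool frame mm [ 4.2  6.5 -3.1]
cap [ 0.509  -0.2784  0.085 ] tool frame mm [ 40.9  10.5 -48.2]
[235.52 336.  ] [235.84 317.12]
```

The blade sits between the pads, but only at their lower ends, and the tool is slightly off towards the plate. I'll open, move 2 mm forward and 5 mm lower, then regrip.

>>> {"api": "arm_command", "payload": {"gripper": [2,2,2,2], "slide": [[0,0,0],[0,0,0],[0.2,0.05,0.3],[0.2,0.05,0.5]], "turn": [[0,0,0],[0,0,0],[0,0,-3],[0,0,-3]]}}

```text
clock: 12.6
position: [0.517, -0.3167, 0.0314]
tool_rot: [3.142, -0.001, 2.063]
force: [0.0, -0.6, -0.5]
grip_width: 0.0196
```

```bash
python3 r.py
```

```text
t 12.6 pos [ 0.517  -0.3167  0.0314] yaw 118.21 w 0.0196 Ftool [-0.5 -0.2  0.5] Mz [-0.014  0.009 -0.002]
```

>>> {"api": "arm_command", "payload": {"gripper": [1,0.6,0.4,0.2,0.2], "slide": [[0,0,0],[0,0,0],[0,0,0],[0,0,0],[0,0,0]], "turn": [[0,0,0],[0,0,0],[0,0,0],[0,0,0],[0,0,0]], "force": 30}}

```text
clock: 13.22
position: [0.5166, -0.3171, 0.0316]
tool_rot: [-3.141, -0.001, 2.061]
force: [-5.5, 0.9, -5.3]
grip_width: 0.0045
```

```bash
python3 r.py
```

```text
t 13.22 pos [ 0.5166 -0.3171  0.0316] yaw 118.1 w 0.0045 Ftool [ 3.4 -4.5  5.3] Mz [0.181 1.092 0.074]
```

Now it's a real grip: it stopped at 4.5 mm, not at the commanded 2 mm. I'll ease sideways and turn.

>>> {"api": "arm_command", "payload": {"gripper": [0,0,0,0], "slide": [[0,-0.07,0],[0,-0.07,0],[0,-0.07,0],[0,-0.07,0]], "turn": [[0,0,0],[0,0,4],[0,0,8],[0,0,8]], "force": 40}}

```text
clock: 13.72
position: [0.5171, -0.3168, 0.0317]
tool_rot: [3.141, -0.0, 1.923]
force: [2.2, 4.3, -10.2]
grip_width: 0.004
```

```bash
python3 r.py
```

```text
t 13.72 pos [ 0.5171 -0.3168  0.0317] yaw 110.17 w 0.004 Ftool [ 3.2  3.5 10.2] Mz [ 0.805 -0.465  0.076]
```

>>> {"api": "arm_command", "payload": {"gripper": [0,0,0], "slide": [[0,0.03,0],[0,0.03,0],[0,0.03,0]], "turn": [[0,0,5],[0,0,10],[0,0,10]]}}

```text
clock: 14.1
position: [0.5178, -0.3165, 0.0317]
tool_rot: [3.14, -0.0, 1.749]
force: [4.3, 5.0, -12.8]
grip_width: 0.004
```

```bash
python3 r.py
```

```text
t 14.1 pos [ 0.5178 -0.3165  0.0317] yaw 100.2 w 0.004 Ftool [ 4.1  5.1 12.8] Mz [ 0.9   -1.056  0.166]
```

>>> {"api": "arm_command", "payload": {"gripper": [0,0,0], "slide": [[0,0,0],[0,0,0],[0,0,0]], "turn": [[0,0,5],[0,0,10],[0,0,10]]}}

```text
clock: 14.48
position: [0.5186, -0.3164, 0.0318]
tool_rot: [3.139, -0.001, 1.575]
force: [9.2, 5.0, -15.8]
grip_width: 0.004
```

```bash
python3 r.py
```

```text
t 14.47 pos [ 0.5186 -0.3164  0.0318] yaw 90.22 w 0.004 Ftool [ 5.   9.1 15.9] Mz [ 0.874 -2.041  0.137]
```

>>> {"api": "arm_command", "payload": {"gripper": [0,0,0], "slide": [[0.05,0.1,0.05],[0.05,0.1,0.1],[0.05,0.1,0.1]], "turn": [[0,0,2],[0,0,4],[0,0,4]]}}

```text
clock: 14.85
position: [0.5193, -0.3163, 0.0315]
tool_rot: [3.139, -0.0, 1.505]
force: [3.9, 5.7, 0.3]
grip_width: 0.0038
```

```bash
python3 r.py
```

```text
t 14.85 pos [ 0.5193 -0.3163  0.0315] yaw 86.2 w 0.0038 Ftool [ 5.9  3.6 -0.3] Mz [ 1.238 -0.861  0.176]
```

>>> {"api": "arm_command", "payload": {"gripper": [0,0,0], "slide": [[0,0,0],[0,0,0],[0,0,0]], "turn": [[0,0,2],[0,0,4],[0,0,4]]}}

```text
clock: 15.22
position: [0.5196, -0.3163, 0.0315]
tool_rot: [3.138, -0.0, 1.435]
force: [5.7, 4.7, -1.4]
grip_width: 0.0042
```

```bash
python3 r.py
```

```text
t 15.22 pos [ 0.5196 -0.3163  0.0315] yaw 82.2 w 0.0042 Ftool [5.5 5.  1.4] Mz [ 1.068 -1.184  0.104]
```

>>> {"api": "arm_command", "payload": {"gripper": [0,0,0], "slide": [[0.05,0.05,0],[0.05,0.05,0],[0.05,0.05,0]], "turn": [[0,0,1.5],[0,0,3],[0,0,3]]}}

```text
clock: 15.6
position: [0.5199, -0.3163, 0.0315]
tool_rot: [3.139, -0.0, 1.382]
force: [4.9, 3.9, -0.0]
grip_width: 0.0039
```

```bash
python3 r.py
```

```text
t 15.6 pos [ 0.5199 -0.3163  0.0315] yaw 79.16 w 0.0039 Ftool [4.8 4.1 0. ] Mz [ 0.826 -1.228  0.104]
```

>>> {"api": "arm_command", "payload": {"gripper": [0,0,0], "slide": [[0,0.02,0],[0,0.02,0],[0,0.02,0]], "turn": [[0,0,1.5],[0,0,3],[0,0,3]]}}

```text
clock: 15.98
position: [0.5202, -0.3163, 0.0315]
tool_rot: [3.139, -0.0, 1.329]
force: [6.3, 3.4, -0.3]
grip_width: 0.0043
```

```bash
python3 r.py
```

```text
t 15.97 pos [ 0.5202 -0.3163  0.0315] yaw 76.16 w 0.0043 Ftool [4.8 5.3 0.3] Mz [ 0.787 -1.345  0.155]
```

>>> {"api": "arm_command", "payload": {"gripper": [0,0,0], "slide": [[0.03,0.05,0],[0.03,0.05,0],[0.03,0.05,0]], "turn": [[0,0,1.5],[0,0,3],[0,0,3]]}}

```text
clock: 16.35
position: [0.5205, -0.3164, 0.0315]
tool_rot: [3.139, -0.0, 1.276]
force: [5.2, 2.5, 0.8]
grip_width: 0.004
```

```bash
python3 r.py
```

```text
t 16.35 pos [ 0.5205 -0.3164  0.0315] yaw 73.13 w 0.004 Ftool [ 3.9  4.2 -0.8] Mz [ 0.627 -1.241  0.187]
```

>>> {"api": "arm_command", "payload": {"gripper": [0,0,0], "slide": [[0,0.02,0],[0,0.02,0],[0,0.02,0]], "turn": [[0,0,1.5],[0,0,3],[0,0,3]]}}

```text
clock: 16.73
position: [0.5208, -0.3164, 0.0315]
tool_rot: [3.139, -0.0, 1.224]
force: [6.2, 3.4, 0.6]
grip_width: 0.0035
```

```bash
python3 r.py
```

```text
t 16.73 pos [ 0.5208 -0.3164  0.0315] yaw 70.13 w 0.0035 Ftool [ 5.3  4.7 -0.6] Mz [ 0.613 -1.395  0.14 ]
```

>>> {"api": "arm_command", "payload": {"gripper": [0,0,0], "slide": [[0.03,0.04,0],[0.03,0.04,0],[0.03,0.04,0]], "turn": [[0,0,1.5],[0,0,3],[0,0,3]]}}

```text
clock: 17.1
position: [0.521, -0.3164, 0.0315]
tool_rot: [3.139, -0.0, 1.171]
force: [5.6, 0.9, 1.4]
grip_width: 0.0037
```

```bash
python3 r.py
```

```text
t 17.1 pos [ 0.521  -0.3164  0.0315] yaw 67.11 w 0.0037 Ftool [ 3.1  4.8 -1.3] Mz [ 0.428 -1.318  0.14 ]
```

>>> {"api": "arm_command", "payload": {"gripper": [0,0,0], "slide": [[0,0.02,0],[0,0.02,0],[0,0.02,0]], "turn": [[0,0,1],[0,0,2.5],[0,0,2.5]]}}

```text
clock: 17.48
position: [0.5213, -0.3166, 0.0315]
tool_rot: [3.139, -0.0, 1.128]
force: [6.2, 1.7, 1.2]
grip_width: 0.0039
```

```bash
python3 r.py
```

```text
t 17.48 pos [ 0.5213 -0.3166  0.0315] yaw 64.61 w 0.0039 Ftool [ 4.3  4.9 -1.2] Mz [ 0.373 -1.367  0.148]
```

>>> {"api": "arm_command", "payload": {"gripper": [0,0,0], "slide": [[0.02,0.04,0],[0.02,0.04,0],[0.02,0.04,0]], "turn": [[0,0,1],[0,0,2.5],[0,0,2.5]]}}

```text
clock: 17.85
position: [0.5216, -0.3166, 0.0315]
tool_rot: [3.139, -0.0, 1.083]
force: [5.8, 1.9, 2.9]
grip_width: 0.0038
```

```bash
python3 r.py
```

```text
t 17.85 pos [ 0.5216 -0.3166  0.0315] yaw 62.08 w 0.0038 Ftool [ 4.4  4.3 -2.9] Mz [ 0.261 -1.309  0.164]
```

>>> {"api": "arm_command", "payload": {"gripper": [0,0,0], "slide": [[0,0.02,0],[0,0.02,0],[0,0.02,0]], "turn": [[0,0,1],[0,0,2.5],[0,0,2.5]]}}

```text
clock: 18.23
position: [0.5217, -0.3167, 0.0315]
tool_rot: [3.139, -0.0, 1.04]
force: [6.3, 2.6, 3.0]
grip_width: 0.0044
```

```bash
python3 r.py
```

```text
t 18.23 pos [ 0.5217 -0.3167  0.0315] yaw 59.58 w 0.0044 Ftool [ 5.5  4.1 -3. ] Mz [ 0.29  -1.399  0.102]
```

>>> {"api": "arm_command", "payload": {"gripper": [0,0,0], "slide": [[0.03,0.04,0],[0.03,0.04,0],[0.03,0.04,0]], "turn": [[0,0,1],[0,0,2.5],[0,0,2.5]]}}

```text
clock: 18.6
position: [0.5219, -0.3168, 0.0314]
tool_rot: [3.14, -0.0, 0.996]
force: [3.9, 0.6, 5.5]
grip_width: 0.0038
```

```bash
python3 r.py
```

```text
t 18.6 pos [ 0.5219 -0.3168  0.0314] yaw 57.06 w 0.0038 Ftool [ 2.7  3.  -5.4] Mz [ 0.191 -1.105  0.116]
```

>>> {"api": "arm_command", "payload": {"gripper": [0,0,0], "slide": [[0,0.02,0],[0,0.02,0],[0,0.02,0]], "turn": [[0,0,1],[0,0,2.5],[0,0,2.5]]}}

```text
clock: 18.98
position: [0.522, -0.3169, 0.0315]
tool_rot: [3.14, -0.0, 0.952]
force: [4.5, 0.7, 6.1]
grip_width: 0.0042
```

```bash
python3 r.py;  python3 -c "
from h import *
a=vision.grab_frame('wrist');cv2.imwrite('pics/w8f.png',a)
c=cv2.resize(a[20:400,110:450],None,fx=1.5,fy=1.5);cv2.imwrite('pics/w8.png',np.clip(c*1.3,0,255).astype('uint8'))"
```

```text
t 18.98 pos [ 0.522  -0.3169  0.0315] yaw 54.56 w 0.0042 Ftool [ 3.2  3.3 -6.1] Mz [ 0.147 -1.064  0.203]
```

View pics/w8.png

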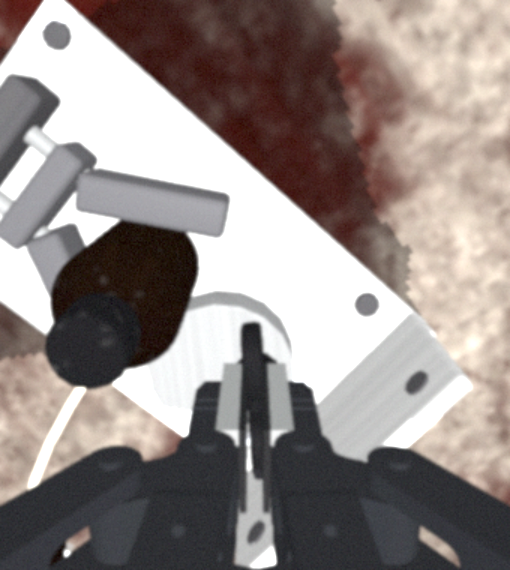

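The blade is now aligned in the pads. The cam rim reaches the bottle, the bottle is against the V faces, and Mz has just risen to 0.20. Smaller steps from here.

>>> {"api": "arm_command", "payload": {"gripper": [0,0], "slide": [[0.03,0.03,0],[0.03,0.03,0]], "turn": [[0,0,0],[0,0,0]]}}

```text
clock: 19.27
position: [0.5221, -0.3169, 0.0314]
tool_rot: [3.14, 0.0, 0.953]
force: [1.8, 1.3, 7.2]
grip_width: 0.0037
```

```bash
python3 r.py
```

```text
t 19.27 pos [ 0.5221 -0.3169  0.0314] yaw 54.58 w 0.0037 Ftool [ 2.2  0.7 -7.2] Mz [ 0.225 -0.589  0.243]
```

>>> {"api": "arm_command", "payload": {"gripper": [0,0,0], "slide": [[0,0.01,0],[0,0.01,0],[0,0.01,0]], "turn": [[0,0,1],[0,0,1.5],[0,0,1.5]]}}

```text
clock: 19.65
position: [0.5222, -0.3169, 0.0314]
tool_rot: [3.14, 0.0, 0.926]
force: [2.6, 0.9, 6.2]
grip_width: 0.004
```

```bash
python3 r.py
```

```text
t 19.65 pos [ 0.5222 -0.3169  0.0314] yaw 53.07 w 0.004 Ftool [ 2.3  1.6 -6.2] Mz [ 0.162 -0.675  0.296]
```

>>> {"api": "arm_command", "payload": {"gripper": [0,0], "slide": [[0,0,0],[0,0,0]], "turn": [[0,0,0],[0,0,0]]}}

```text
clock: 19.9
position: [0.5222, -0.3169, 0.0314]
tool_rot: [3.14, 0.0, 0.926]
force: [2.2, 1.8, 7.4]
grip_width: 0.0044
```

```bash
python3 r.py
```

```text
t 19.9 pos [ 0.5222 -0.3169  0.0314] yaw 53.08 w 0.0044 Ftool [ 2.8  0.7 -7.4] Mz [ 0.198 -0.663  0.237]
```

>>> {"api": "arm_command", "payload": {"gripper": [0,0,0], "slide": [[0,0,0],[0,0,0],[0,0,0]], "turn": [[0,0,1],[0,0,1.5],[0,0,1.5]]}}

```text
clock: 20.27
position: [0.5222, -0.317, 0.0314]
tool_rot: [3.14, -0.0, 0.9]
force: [3.2, 0.9, 6.5]
grip_width: 0.0037
```

```bash
python3 r.py
```

```text
t 20.27 pos [ 0.5222 -0.317   0.0314] yaw 51.57 w 0.0037 Ftool [ 2.7  1.9 -6.5] Mz [ 0.074 -0.704  0.322]
```

>>> {"api": "arm_command", "payload": {"gripper": [0,0], "slide": [[0,0,0],[0,0,0]], "turn": [[0,0,0],[0,0,0]]}}

```text
clock: 20.52
position: [0.5222, -0.317, 0.0314]
tool_rot: [3.14, -0.0, 0.9]
force: [1.9, 0.4, 6.3]
grip_width: 0.0038
```

```bash
python3 r.py
```

```text
t 20.52 pos [ 0.5222 -0.317   0.0314] yaw 51.58 w 0.0038 Ftool [ 1.5  1.2 -6.3] Mz [ 0.147 -0.721  0.252]
```

>>> {"api": "arm_command", "payload": {"gripper": [0,0,0], "slide": [[0,0,0],[0,0,0],[0,0,0]], "turn": [[0,0,1],[0,0,1.5],[0,0,1.5]]}}

```text
clock: 20.9
position: [0.5223, -0.317, 0.0315]
tool_rot: [3.14, -0.0, 0.874]
force: [3.3, 0.0, 6.5]
grip_width: 0.0041
```

```bash
python3 r.py
```

```text
t 20.9 pos [ 0.5223 -0.317   0.0315] yaw 50.07 w 0.0041 Ftool [ 2.1  2.5 -6.5] Mz [ 0.036 -0.766  0.278]
```

>>> {"api": "arm_command", "payload": {"gripper": [0,0], "slide": [[0,0,0],[0,0,0]], "turn": [[0,0,0],[0,0,0]]}}

```text
clock: 21.15
position: [0.5223, -0.317, 0.0314]
tool_rot: [3.14, -0.0, 0.874]
force: [3.7, -0.3, 6.4]
grip_width: 0.0038
```

```bash
python3 r.py
```

```text
t 21.15 pos [ 0.5223 -0.317   0.0314] yaw 50.08 w 0.0038 Ftool [ 2.1  3.1 -6.4] Mz [ 0.018 -0.787  0.321]
```

About 12 N by moment and 9 N by angle, so both are light. I'll release and lift clear.

>>> {"api": "arm_command", "payload": {"gripper": [0.8,1.5,2,2,2], "slide": [[0,0,0],[0,0,0],[0,0,0],[0,0,-1],[0,0,-3]], "turn": [[0,0,0],[0,0,0],[0,0,0],[0,0,0],[0,0,0]]}}

```text
clock: 21.78
position: [0.5213, -0.3162, 0.0614]
tool_rot: [-3.14, 0.0, 0.874]
force: [-0.7, 0.4, -1.0]
grip_width: 0.0202
```

>>> {"api": "arm_command", "payload": {"gripper": [2,2,2,2,2], "slide": [[0,0,-4],[0,0,-8],[0,0,-10],[0,0,-10],[0,0,-10]], "turn": [[0,0,0],[0,0,0],[0,0,0],[0,0,0],[0,0,0]]}}

```text
clock: 22.4
position: [0.5214, -0.3163, 0.1609]
tool_rot: [-3.141, 0.0, 0.875]
force: [-0.1, -0.7, 0.6]
grip_width: 0.0197
```

```bash
python3 r.py;  python3 -c "
from h import *
import pickle
m=vision.camera_model('wrist');pickle.dump(m,open('w9.pkl','wb'))
a=vision.grab_frame('wrist');cv2.imwrite('pics/w9f.png',a)
b=vision.grab_frame('side')[205:290,255:345]
b=cv2.resize(b,None,fx=2.6,fy=2.6,interpolation=2);g=np.zeros((420,794,3),np.uint8);g[:,:560]=a;g[:221,560:]=b
cv2.imwrite('pics/w9.png',np.clip(g*1.2,0,255).astype('uint8'))"
```

```text
t 22.4 pos [ 0.5214 -0.3163  0.1609] yaw 50.11 w 0.0197 Ftool [-0.6  0.3 -0.6] Mz [-0.    -0.018  0.036]
```

View pics/w9.png

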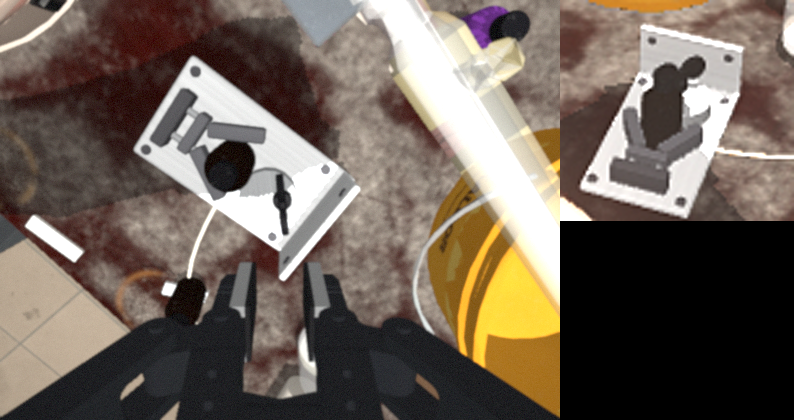

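The bottle stands upright in the V against both faces, with the cam at its side. The wings run from (280,175) to (286,234).

```bash
python3 -c "
from h import *
import pickle;m=pickle.load(open('w9.pkl','rb'))
a=hit(m,280,176,.058);b=hit(m,286,233,.058);d=(a-b);print(d,np.linalg.norm(d),np.degrees(np.arctan2(d[1],d[0])))
im=cv2.imread('pics/w9f.png')[170:240,262:300];g=(im.max(2)<60).astype('uint8')
n,l,s,_=cv2.connectedComponentsWithStats(g);k=1+s[1:,4].argmax();y,x=np.where(l==k);y0,y1=y.min(),y.max()
e=lambda yy:(262+x[abs(y-yy)<3].mean(),170+yy)
p,q=e(y0+5),e(y1-5);print(p,q);d=hit(m,*p,.058)-hit(m,*q,.058);print(np.degrees(np.arctan2(d[1],d[0])))
"
```

```text
[0.0252 0.0374 0.    ] 0.045097671780259335 56.028036694426774
(np.float64(279.5), np.int64(179)) (np.float64(284.1904761904762), np.int64(228))
55.56801420900941
```

The wings read about 55.7°, while the tool ended at 50°, so the pads lag the blade by a few degrees under torque. By angle, then, the clamping may be only ~6 N. I'll regrip aligned to the blade and tighten slightly, with a fresh reading of the moment.

>>> {"api": "arm_command", "payload": {"gripper": [2,2,2,2,2], "slide": [[0,0.1,4],[0,0.1,8],[0,0.1,11],[0,0.1,12.95],[0,0.1,12.95]], "turn": [[0,0,-5.5],[0,0,-5.5],[0,0,-5.5],[0,0,-5.5],[0,0,-5.5]]}}

```text
clock: 23.12
position: [0.5218, -0.3166, 0.0301]
tool_rot: [-3.139, 0.0, 0.971]
force: [-0.1, 0.7, 1.4]
grip_width: 0.0202
```

```bash
python3 r.py
```

```text
t 23.12 pos [ 0.5218 -0.3166  0.0301] yaw 55.62 w 0.0202 Ftool [ 0.5 -0.5 -1.4] Mz [-0.024 -0.015 -0.048]
```

>>> {"api": "arm_command", "payload": {"gripper": [1,0.6,0.3,0,0], "slide": [[0,0,0],[0,0,0],[0,0,0],[0,0,0],[0,0,0]], "turn": [[0,0,0],[0,0,0],[0,0,0],[0,0,0],[0,0,0]], "force": 40}}

```text
clock: 23.75
position: [0.5228, -0.3172, 0.0323]
tool_rot: [3.141, -0.0, 0.97]
force: [-3.1, 2.5, 7.7]
grip_width: 0.004
```

```bash
python3 r.py
```

```text
t 23.75 pos [ 0.5228 -0.3172  0.0323] yaw 55.6 w 0.004 Ftool [ 0.3 -4.  -7.7] Mz [ 0.438  0.537 -0.031]
```

>>> {"api": "arm_command", "payload": {"gripper": [0,0,0], "slide": [[0,-0.04,0],[0,-0.04,0],[0,-0.04,0]], "turn": [[0,0,1],[0,0,2],[0,0,2]]}}

```text
clock: 24.12
position: [0.5226, -0.3171, 0.0323]
tool_rot: [3.14, -0.0, 0.935]
force: [-0.7, 1.6, 6.7]
grip_width: 0.0039
```

```bash
python3 r.py
```

```text
t 24.12 pos [ 0.5226 -0.3171  0.0323] yaw 53.6 w 0.0039 Ftool [ 0.8 -1.5 -6.7] Mz [0.216 0.285 0.102]
```

>>> {"api": "arm_command", "payload": {"gripper": [0,0,0], "slide": [[0,0,0],[0,0,0],[0,0,0]], "turn": [[0,0,1],[0,0,2],[0,0,2]]}}

```text
clock: 24.5
position: [0.5225, -0.317, 0.0323]
tool_rot: [3.14, -0.0, 0.901]
force: [-1.8, 1.9, 7.1]
grip_width: 0.0038
```

```bash
python3 r.py
```

```text
t 24.5 pos [ 0.5225 -0.317   0.0323] yaw 51.6 w 0.0038 Ftool [ 0.3 -2.6 -7.1] Mz [0.439 0.509 0.227]
```

>>> {"api": "arm_command", "payload": {"gripper": [0,0,0], "slide": [[0,0,0],[0,0,0],[0,0,0]], "turn": [[0,0,1],[0,0,1.5],[0,0,1.5]]}}

```text
clock: 24.88
position: [0.5224, -0.317, 0.0324]
tool_rot: [3.141, -0.0, 0.875]
force: [-2.6, 2.5, 7.8]
grip_width: 0.0042
```

```bash
python3 r.py
```

```text
t 24.88 pos [ 0.5224 -0.317   0.0324] yaw 50.12 w 0.0042 Ftool [ 0.2 -3.6 -7.8] Mz [0.453 0.621 0.253]
```

>>> {"api": "arm_command", "payload": {"gripper": [0,0,0], "slide": [[0,-0.03,0],[0,-0.03,0],[0,-0.03,0]], "turn": [[0,0,1],[0,0,2],[0,0,2]]}}

```text
clock: 25.25
position: [0.5223, -0.3169, 0.0324]
tool_rot: [3.14, -0.0, 0.84]
force: [-1.4, 2.3, 7.2]
grip_width: 0.0038
```

```bash
python3 r.py
```

```text
t 25.25 pos [ 0.5223 -0.3169  0.0324] yaw 48.11 w 0.0038 Ftool [ 0.7 -2.5 -7.2] Mz [0.188 0.369 0.234]
```

>>> {"api": "arm_command", "payload": {"gripper": [0,0], "slide": [[0,0,0],[0,0,0]], "turn": [[0,0,0.5],[0,0,0.5]]}}

```text
clock: 25.5
position: [0.5223, -0.3169, 0.0324]
tool_rot: [3.14, -0.0, 0.831]
force: [-2.0, 0.1, 6.1]
grip_width: 0.0039
```

```bash
python3 r.py
```

```text
t 25.5 pos [ 0.5223 -0.3169  0.0324] yaw 47.61 w 0.0039 Ftool [-1.2 -1.5 -6.1] Mz [0.251 0.402 0.261]
```

>>> {"api": "arm_command", "payload": {"gripper": [0,0], "slide": [[0,0,0],[0,0,0]], "turn": [[0,0,0.5],[0,0,0.5]]}}

```text
clock: 25.75
position: [0.5223, -0.3169, 0.0324]
tool_rot: [3.14, -0.0, 0.822]
force: [-1.8, 0.8, 7.1]
grip_width: 0.0043
```

```bash
python3 r.py
```

```text
t 25.75 pos [ 0.5223 -0.3169  0.0324] yaw 47.12 w 0.0043 Ftool [-0.6 -1.9 -7.1] Mz [0.237 0.408 0.319]
```

>>> {"api": "arm_command", "payload": {"gripper": [0.8,1.5,2,2,2], "slide": [[0,0,0],[0,0,0],[0,0,0],[0,0,-1],[0,0,-3]], "turn": [[0,0,0],[0,0,0],[0,0,0],[0,0,0],[0,0,0]]}}

```text
clock: 26.38
position: [0.5216, -0.3165, 0.062]
tool_rot: [-3.141, 0.0, 0.822]
force: [0.1, -0.1, -0.5]
grip_width: 0.0196
```

>>> {"api": "arm_command", "payload": {"gripper": [2,2,2,2,2], "slide": [[0,0,-4],[0,0,-8],[0,0,-10],[0,0,-10],[0,0,-10]], "turn": [[0,0,-3],[0,0,-3],[0,0,-3],[0,0,-3],[0,0,-3]]}}

```text
clock: 27.0
position: [0.5217, -0.3166, 0.1614]
tool_rot: [-3.142, 0.0, 0.875]
force: [0.3, 0.5, 0.0]
grip_width: 0.02
```

```bash
python3 r.py;  python3 -c "
from h import *
m=vision.camera_model('wrist');a=vision.grab_frame('wrist');cv2.imwrite('pics/w10f.png',a)
im=a[170:240,262:300];g=(im.max(2)<60).astype('uint8')
n,l,s,_=cv2.connectedComponentsWithStats(g);k=1+s[1:,4].argmax();y,x=np.where(l==k);y0,y1=y.min(),y.max()
e=lambda yy:(262+x[abs(y-yy)<3].mean(),170+yy)
p,q=e(y0+5),e(y1-5);print(p,q);d=hit(m,*p,.058)-hit(m,*q,.058);print('blade deg',np.degrees(np.arctan2(d[1],d[0])))
o=cv2.imread('pics/w9f.png');print('bottle area diff',cv2.absdiff(a,o)[120:200,130:270].mean())
"
```

```text
t 27.0 pos [ 0.5217 -0.3166  0.1614] yaw 50.11 w 0.02 Ftool [ 0.6 -0.1 -0. ] Mz [-0.023  0.015  0.006]
(np.float64(279.5), np.int64(179)) (np.float64(283.42105263157896), np.int64(228))
blade deg 54.703929484738005
bottle area diff 4.58360119047619
```

```bash
python3 -c "
from workcell import job_done
print(job_done())"
```

```text
the job is handed in; nothing more can be done
None
```

The larger bottle is upright in the V with the cam clamped on it at an estimated 10 N, and I handed the job in at about 27 s. No verdict was reported.

**Placing:** I picked up the larger amber bottle and felt for both V faces, with side forces up to about 5 N. I set it down about 5 mm short of home and let go.

**Clamping:** My first grip on the wings was bad: the pads were too high on the blade, and it did not follow the turn properly. I regripped lower and turned clockwise until the moment rose. After releasing, I regripped once more to tighten slightly, then let go and lifted clear.

**Last checks:**
- **Force by moment:** It rose from about 0.14 to between 0.27 and 0.30 N m, which gives roughly 10 N.
- **Force by angle:** This disagreed. The pads twist a few degrees under load, and the image showed the wings turning only about 1° in the second tightening, where the tool suggested about 3°. By angle alone the clamping is about 6 to 9 N, which is between the 4 and 25 N limits but less certain than the moment reading.
- **Position:** The picture after the first release showed the bottle upright against both V faces. I did not view one after the second tightening; a numeric comparison around the bottle showed only a small change.
- **Cameras:** They disagreed by up to about 10 mm along the clamp's y, so I placed the bottle by touch.
- **Robot:** The final force reading was about zero, with the arm about 10 cm above the wings. I saw no sign that it touched the plate, and none of the pictures showed a bystander moved.

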